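# Seat an air nozzle in a push-in fitting and tug-test it

### The job

Take the rigid air nozzle out of its stand and push its tube straight down into the open push-in fitting of the aluminium air manifold, past the grip and on until it presses firmly on the sprung stop hidden inside (push with about 13 N, never press on the stop with 20 N). Then, still holding the nozzle, tug it upward with about 15 N, never 25 N, until the blue release collar has risen, which proves the grip has bitten, and let go, leaving the nozzle standing upright in the fitting. Leave the tape roll and the relay where they are.

Things in the scene. Friction and masses are not known exactly. Their poses are not given: they have to be found in the camera images.
- nozzle: Rigid air nozzle, loose, 90 g, 137 mm long, upright in the middle hole of the stand. Origin: centre of its lower end; z runs up along it. From the lower end: steel tube 12 mm in diameter up to 75 mm (end chamfered 2.5 x 3 mm), round black grip sleeve 22 mm in diameter from 75 to 117 mm (grasp it at about 96 mm, from above, at any yaw), brass tip narrowing up to 137 mm.
- stand: Grey block 50 x 110 x 40 mm on a black foot, fixed to the bench, with a row of three round holes 14 mm wide and 30 mm deep (36 mm apart along its y). Origin: centre of its underside. The nozzle stands in the middle hole, its lower end 10 mm above the bench; the outer holes are empty.
- manifold: Aluminium air manifold 62 x 130 mm, 64 mm high, fixed to the bench on a dark foot plate; origin: centre of its underside, y along its length, a brass inlet at its +y end. On top, each with a brass housing and a blue collar: at y = -30 mm the open push-in fitting, at y = +30 mm one closed with a red blanking plug (top 78 mm high).
- port (a point): Centre of the mouth of the open push-in fitting (top face of its blue collar as it rests), 74 mm above the bench; z points up out of the fitting. The bore is 14 mm wide and straight. Below the grip lies a sprung stop, unseen, at a depth that differs from time to time: 30 to 50 mm below the mouth. It yields about 1 mm for every 6 N, so only the force tells that the tube is on it.
- fitting: The open push-in fitting, fixed in the manifold: brass housing 27 mm across. Origin: on its axis at the mouth, the same point as port. 18 to 22 mm below the mouth four hidden sprung one-way teeth grip the tube: they let it pass downward against a drag of 2 to 5 N and bite as soon as it is pulled up (they then travel up with the collar).
- collar (a joint): Blue release collar of the open fitting, 21 mm across, 4 mm proud of its brass housing; it slides along z. 0 m at rest; rises to 0.004 m when a gripped tube is pulled up, against a spring of 4 N at rest and 2.5 N more for every mm, with some damping (the tug must bring it above 3 mm, 11.5 N); when the nozzle is let go it sinks back.
- tape_roll: Roll of masking tape, 94 mm across, 25 mm high, lying loose to the right of the manifold; origin: centre of its underside. To be left alone.
- relay: Black power relay 32 x 46 x 34 mm standing loose behind the manifold; origin: centre of its underside. To be left alone.
Not all that is in view belongs to the job. What is shaped like the nozzle but red is not meant. What is shaped like the manifold but pink is not meant.

How it is judged (in metres and radians):
On the way, in this order (a step that is already met when the one before it is completed fails the run):
1. the nozzle is lifted clear of its stand (its lower end more than 60 mm above the bench) (height (world z) of nozzle above 0.06 m), for 0.1 s.
2. the tube is past the grip, more than 28 mm below the mouth, and presses on the stop in the manifold with more than 6 N (z of nozzle in the frame of port below -0.028 m and horizontal distance between nozzle and port below 0.004 m and contact force between nozzle and manifold above 6 N), for 0.05 s.
3. still held by the fingers, the nozzle is tugged up so that the collar rises by more than 3 mm, the tube still more than 24 mm deep (value of joint collar above 0.003 m and z of nozzle in the frame of port below -0.024 m and contact force between the fingers and nozzle above 2 N), for 0.05 s.
At the end, for the whole second after the job is handed in: The nozzle stands released and at rest in the open fitting, its lower end more than 26 mm below the mouth and within 4 mm of the axis, upright to 0.12 rad; the tape roll and relay are within 25 mm of where they stood (z of nozzle in the frame of port below -0.026 m and horizontal distance between nozzle and port below 0.004 m and angle between nozzle's own z axis and vertical below 0.12 rad and linear speed of nozzle below 0.02 m/s); the robot touches nothing.
It fails at once if the nozzle presses on the stop or the manifold's block with more than 20 N (contact force between nozzle and manifold above 20 N).
It fails at once if the teeth and collar together press on the nozzle with more than 62 N (a pull of about 25 N on the gripped tube, which the slanting teeth multiply by about 2.4) (contact force between nozzle and fitting above 62 N).
It fails at once if the tape roll is moved by more than 25 mm (distance of tape_roll from where it was at the start of the episode above 0.025 m).
It fails at once if the relay is moved by more than 25 mm (distance of relay from where it was at the start of the episode above 0.025 m).
It also fails if it takes over 51 s, if anything falls off the work surface, if the arm or the gripper's body presses on something with over 40 N, if the wrist force passes 120 N, or if a joint passes its speed limit or range.

### The arm

A 6-joint arm with a two-finger parallel gripper is mounted at the origin on the work surface; the furniture and walls round the work are solid. World frame = base frame: x ahead of the robot, y to its left, z up, the work surface at z = 0. Lengths are in mm, angles in rad, forces in N, time in s.
With the tool pointing down it reaches from about 350 to 775 mm from the base axis. Payload 7.3 kg.
Tool frame: the origin (TCP) lies between the finger pads; the fingertips stand 14 mm ahead of it and the grasp point (between the pads) lies 5 mm behind it; z points along the fingers, y is the line along which they close (so a half turn about z gives the same grasp; the last joint's range is limited). The gripper opens to 92 mm and grips with 3 to 60 N. Pads are 19 mm wide; open, the fingers measure 130 mm over their backs; the gripper's body (75 mm by 190 mm) begins 47 mm behind the grasp point.
Start: joints at [-1.481, 0.342, 1.524, -0, 1.275, -0.146], TCP at [122.672, -510.485, 240.741] pointing down, gripper open.
Joint ranges: [-2.53, 2.53], [-0.77, 2.02], [0.04, 2.7], [-1, 4.14], [0.28, 2.66], [-3.11, 3.11]. Speed limits (rad/s): [2.57, 2.57, 3.14, 3.14, 3.14, 3.14].

### API

Orientations are given as [roll, pitch, yaw] about the fixed x, y, z axes, in that order (R = Rz(yaw) Ry(pitch) Rx(roll)).
In Python, from plant import get_obs, cams, close_job gives the robot as it stands. The module is installed in compiled form; this text tells all that it offers.
- The arm moves only by the shell command python3 -m creep 'ROWS'. ROWS is JSON, a list of rows, each an object of numbers: "hand": the opening, from 0 (shut) to 1 (fully open); "tx", "ty", "tz": the shift along the tool's x, y, z in m; "spin": the turn about the tool's z in degrees. In form: [{"hand": .., "tx": .., "ty": .., "tz": .., "spin": ..}, ...]. A call has 1 to 5 rows; each row shifts and turns the commanded pose from where the row before left it, along the tool's axes as they then stand; what a row does not reach is not made up. A row lasts 1/8 s, in which the tool goes at most 62.5 mm and 10.7 degrees, less where a joint would pass 70% of its speed; a pose out of reach is approached as far as the arm can. A call is refused whole if a number of a shift passes 0.0625 or a number of a turn 10.7, either way. A call with a gripper value outside its range is refused whole. The fingers move at their own pace and stop on an object; the grip force is fixed at half the most. Time passes only in rows, so rows that do not move let the fingers close. It gives the time, the measured TCP pose, the force, the opening and the grip force at its end, in the units of the state.
- get_obs(): the state, without advancing time (a new reading comes with each control period).
- cams.capture(name): name is "scene" or "top"; returns a dict with "color" (420x560x3 uint8, red, green, blue), "K" (3x3 intrinsics, pixels), "R" (3x3) and "t" (3): a world point X has camera coordinates R X + t. Camera axes: x right, y down, z forward; pixel columns grow to the right and rows downward; lengths in mm; the calibration is good to about 2 mm. A picture is of the moment at which its call begins. There is no depth.
- close_job(): hands the job in; it is judged then, once.
The state is a dict: "time": time; "joint_positions": joint angles; "dq": joint speeds; "tau": joint torques, N m; "tool_pos": TCP position; "tcp_rot": TCP orientation; "contact_force": force on the tool from outside, world axes, zero at the start; "moment": the same for the moment, N m; "grip_width": finger opening in mm; "finger_force": force on a finger pad.
Only numpy, scipy, OpenCV 4.12 (cv2) and the standard library are available. Lean on these libraries where they do the work, as an engineer would, in place of code of your own. Each camera call takes 0.05 s, during which the arm holds its last target. There are 200 camera calls.

## Working session

There is one attempt and no reset: what is moved stays moved. The work goes in short steps, Python scripts to look and compute and a shell command to move; the robot and the scene stay as the last step left them, time stands still between calls to the robot, and variables do not carry over. Pictures are saved under pics/ and viewed, at most 10 in all, crops included, and the job is handed in when it is done.

```bash
mkdir -p pics; python3 - <<'E'
from plant import get_obs,cams
import cv2,numpy as np,pickle
o=get_obs();print(o)
d={}
for n in("scene","top"):
    c=cams.capture(n);d[n]=c;cv2.imwrite(f"pics/{n}0.png",c["color"][...,::-1]);print(n,c["K"],c["R"],c["t"])
pickle.dump(d,open("c0.pkl","wb"))
E
```

```text
{'time': 0.0, 'joint_positions': array([-1.48099497e+00,  3.42718786e-01,  1.52502497e+00, -2.53810290e-05,
        1.27539140e+00, -1.46029872e-01]), 'dq': array([ 0.00160715,  0.00078566, -0.00070837,  0.00069836, -0.00143888,
        0.00038429]), 'tau': array([ 1.63708653e-03, -4.31243634e+01, -2.44217795e+01,  7.20553449e-02,
        5.59853262e-02, -1.14118009e-04]), 'tool_pos': array([ 122.63082474, -510.07711638,  240.04421242]), 'tcp_rot': array([-3.14006303e+00, -2.00440703e-04,  2.35838481e-01]), 'contact_force': array([-0.33060207, -0.61783645,  0.15209992]), 'moment': array([ 0.02693037,  0.01128869, -0.02776289]), 'finger_force': 0.0, 'grip_width': 91.82783925925432}
scene [[391.12731135   0.         285.87442235]
 [  0.         391.12731135 213.85492902]
 [  0.           0.           1.        ]] [[-0.90141275 -0.43280891 -0.0114678 ]
 [-0.25367314  0.54941985 -0.79610789]
 [ 0.35086322 -0.71471272 -0.60504605]] [406.46134392 174.31754858 853.23668678]
top [[381.94826754   0.         280.97641643]
 [  0.         381.94826754 208.00974163]
 [  0.           0.           1.        ]] [[-0.01139742 -0.99987304 -0.01113591]
 [-0.99010971  0.01284208 -0.13970631]
 [ 0.13983158  0.00943348 -0.99013036]] [ 38.13876207 444.20788688 968.88310924]
```

View pics/scene0.png

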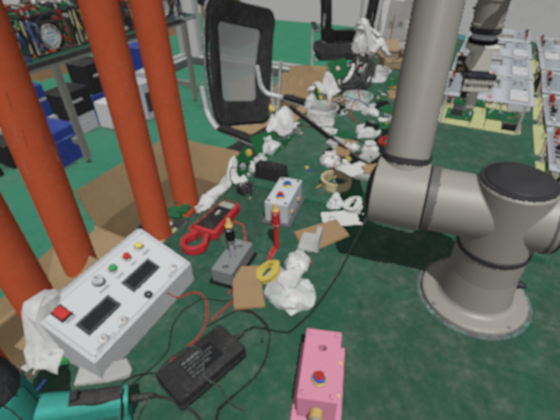

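View pics/top0.png

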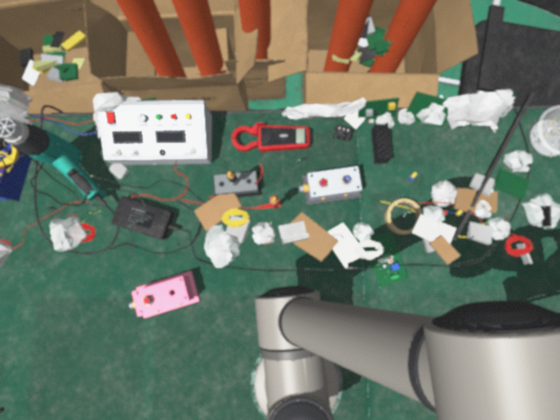

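Scene view: the stand is at about (232,260) with the nozzle at (229,228), and the manifold is at (283,200). A red decoy stands at (276,228), and the pink decoy is in the foreground. Top view: the stand is at (236,183) and the manifold at (332,183). I'll enlarge both.

```bash
python3 - <<'E'
import cv2,pickle,numpy as np
d=pickle.load(open("c0.pkl","rb"))
a=d["top"]["color"][150:225,200:380,::-1];a=cv2.resize(a,None,fx=4.4,fy=4.4,interpolation=cv2.INTER_CUBIC)
b=d["scene"]["color"][165:290,200:320,::-1];b=cv2.resize(b,None,fx=4.7,fy=4.7,interpolation=cv2.INTER_CUBIC)
cv2.imwrite("pics/a.png",a);cv2.imwrite("pics/b.png",b)
E
```

```text
(no output)
```

View pics/a.png

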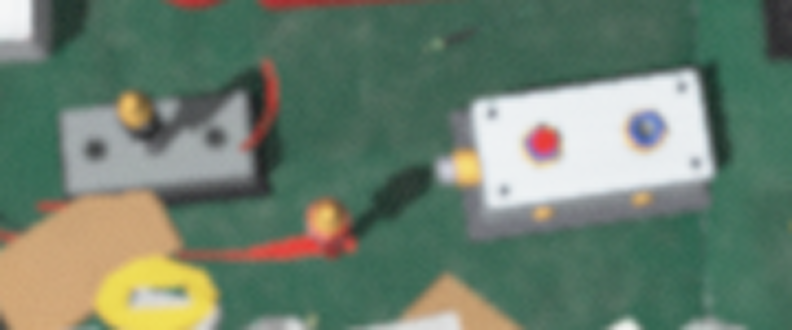

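View pics/b.png

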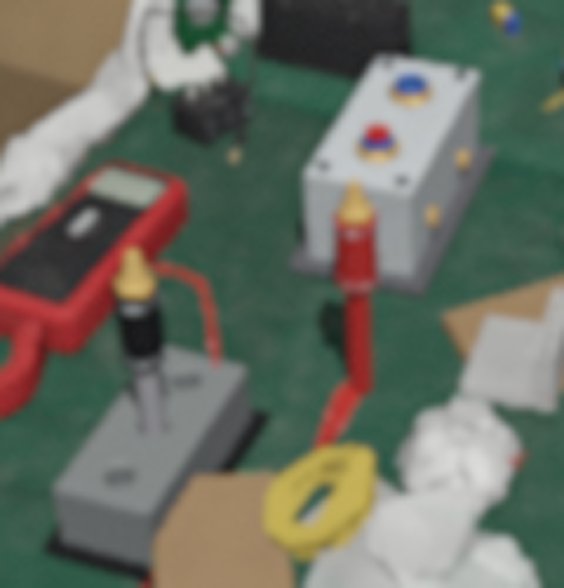

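```bash
cat > h.py <<'E'
import numpy as np,cv2
def ray(c,uv,z):
    d=c["R"].T@np.linalg.inv(c["K"])@np.array([uv[0],uv[1],1.]);C=-c["R"].T@c["t"]
    return (C+d*(z-C[2])/d[2])[:2]
def proj(c,X):
    p=c["K"]@(c["R"]@np.array(X,float)+c["t"]);return p[:2]/p[2]
def tri(c1,u1,c2,u2):
    P=lambda c:c["K"]@np.c_[c["R"],c["t"]]
    X=cv2.triangulatePoints(P(c1),P(c2),np.array(u1,float),np.array(u2,float));return (X[:3]/X[3])[:,0]
def blob(c,box,lo,hi):
    x0,y0,x1,y1=box;h=cv2.cvtColor(c["color"][y0:y1,x0:x1],cv2.COLOR_RGB2HSV)
    m=cv2.inRange(h,np.array(lo),np.array(hi));n,l,s,ce=cv2.connectedComponentsWithStats(m)
    if n<2:return None
    i=1+s[1:,4].argmax();return ce[i]+[x0,y0],s[i]+[x0,y0,0,0,0]
E
python3 - <<'E'
from h import *;import pickle
d=pickle.load(open("c0.pkl","rb"));T,S=d["top"],d["scene"]
blue=((100,90,50),(130,255,255));red=((165,110,60),(179,255,255));br=((12,90,90),(30,255,255))
tb=blob(T,(335,168,360,192),*blue);sb=blob(S,(278,178,300,192),*blue)
tr=blob(T,(315,175,330,190),*red);sr=blob(S,(272,188,288,198),*red)
tn=blob(T,(222,165,240,182),*br);sn=blob(S,(220,214,236,229),*br)
for n,a,b,z in(("port",tb,sb,74),("plug",tr,sr,78),("tip",tn,sn,137)):
    print(n,a,b);print(ray(T,a[0],z),ray(S,b[0],z),tri(T,a[0],S,b[0]))
t=lambda u,v:(200+u/4.4-.4,150+v/4.4-.4); s=lambda u,v:(200+u/4.7-.4,165+v/4.7-.4)
for n,a,b in(("hA",(95,149),(122,478)),("hB",(216,137),(187,381))):
    print(n,ray(T,t(*a),40),ray(S,s(*b),40))
print("porthole",ray(T,t(648,129),74),ray(S,s(411,88),74))
# manifold top corners z=64, fitting
for a in((473,101),(700,70),(716,178),(487,208)):print(ray(T,t(*a),64))
E
```

```text
port (array([345.375, 180.125]), array([344, 178,   5,   4,   8])) (array([287.        , 182.15384615]), array([285, 181,   5,   3,  13]))
[ 507.68322025 -131.25417086] [ 510.86237612 -134.01566138] [ 508.09881292 -130.49996159   76.60207956]
plug (array([322.88235294, 182.23529412]), array([321, 180,   6,   5,  17])) (array([279.5       , 193.66666667]), array([278, 193,   4,   2,   6]))
[502.1900425  -73.91971384] [501.92080977 -69.44278421] [503.56564682 -74.0415452   74.55346704]
tip (array([230.12244898, 174.46938776]), array([227, 171,   8,   8,  49])) (array([228.16216216, 223.90540541]), array([224, 218,  10,  11,  74]))
[511.65124181 151.4567988 ] [511.20735291 156.45475439] [513.34389821 152.37551963 133.09608981]
hA [510.5161659  188.80924989] [509.09301754 188.74500828]
hB [516.82303446 116.56979877] [516.71556104 116.485314  ]
porthole [ 510.74355865 -135.14251692] [ 508.17455831 -128.68440843]
[530.97821549 -35.61869471]
[ 547.62474815 -168.33821809]
[ 483.46895033 -175.01863942]
[467.64615003 -42.3724748 ]
```

```bash
python3 -m creep '[{"hand":1,"tx":0,"ty":0,"tz":0,"spin":10},{"hand":1,"tx":0,"ty":0,"tz":0,"spin":3.5},{"hand":1,"tx":0.049,"ty":-0.035,"tz":0,"spin":0},{"hand":1,"tx":0.049,"ty":-0.035,"tz":0,"spin":0},{"hand":1,"tx":0.049,"ty":-0.035,"tz":0,"spin":0}]'
python3 -m creep '[{"hand":1,"tx":0.049,"ty":-0.035,"tz":0,"spin":0},{"hand":1,"tx":0.049,"ty":-0.035,"tz":0,"spin":0},{"hand":1,"tx":0.049,"ty":-0.035,"tz":0,"spin":0},{"hand":1,"tx":0.012,"ty":-0.056,"tz":0,"spin":0},{"hand":1,"tx":0.012,"ty":-0.056,"tz":0,"spin":0}]'
```

```text
time: 0.72
tool_pos: [270.7, -404.2, 240.4]
tcp_rot: [-3.141, 0.0, -0.001]
contact_force: [0.6, -1.1, 0.3]
grip_width: 91.8
finger_force: 0.0
time: 1.35
tool_pos: [440.9, -186.5, 240.1]
tcp_rot: [-3.141, 0.001, 0.0]
contact_force: [0.2, -0.4, 0.7]
grip_width: 91.8
finger_force: 0.0
```

```bash
python3 -m creep '[{"hand":1,"tx":0.012,"ty":-0.056,"tz":0,"spin":0},{"hand":1,"tx":0.012,"ty":-0.056,"tz":0,"spin":0},{"hand":1,"tx":0.012,"ty":-0.056,"tz":0,"spin":0},{"hand":1,"tx":0.012,"ty":-0.056,"tz":0,"spin":0},{"hand":1,"tx":0.012,"ty":-0.056,"tz":0,"spin":0}]'
python3 -m creep '[{"hand":1,"tx":0.012,"ty":-0.056,"tz":0,"spin":0},{"hand":1,"tx":0,"ty":0,"tz":0,"spin":0},{"hand":1,"tx":0,"ty":0,"tz":0,"spin":0}]'
```

```text
time: 1.98
tool_pos: [500.5, 93.5, 240.5]
tcp_rot: [3.141, 0.0, 0.0]
contact_force: [1.3, -0.4, 0.6]
grip_width: 91.9
finger_force: 0.0
time: 2.35
tool_pos: [512.2, 147.4, 240.2]
tcp_rot: [3.141, 0.001, 0.001]
contact_force: [1.4, -0.3, -0.7]
grip_width: 91.6
finger_force: 0.0
```

```bash
python3 -m creep '[{"hand":1,"tx":0.001,"ty":-0.005,"tz":0.039,"spin":0},{"hand":1,"tx":0,"ty":0,"tz":0.05,"spin":0},{"hand":1,"tx":0,"ty":0,"tz":0.035,"spin":0},{"hand":1,"tx":0,"ty":0,"tz":0.015,"spin":0},{"hand":1,"tx":0,"ty":0,"tz":0,"spin":0}]'
python3 - <<'E'
from plant import cams;import cv2
c=cams.capture("scene")["color"][150:290,180:330,::-1];cv2.imwrite("pics/g1.png",cv2.resize(c,None,fx=4,fy=4,interpolation=2))
E
```

```text
time: 2.98
tool_pos: [513.5, 151.6, 101.5]
tcp_rot: [3.141, 0.001, -0.001]
contact_force: [1.0, -0.5, -0.3]
grip_width: 91.9
finger_force: 0.0
```

View pics/g1.png

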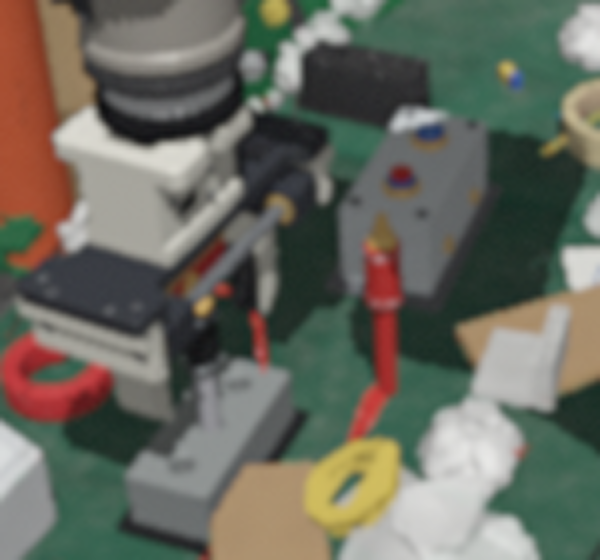

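The picture shows the nozzle sleeve at (205,340) between the open fingers. Next I close.

```bash
python3 -m creep '[{"hand":0,"tx":0,"ty":0,"tz":0,"spin":0},{"hand":0,"tx":0,"ty":0,"tz":0,"spin":0},{"hand":0,"tx":0,"ty":0,"tz":0,"spin":0},{"hand":0,"tx":0,"ty":0,"tz":0,"spin":0},{"hand":0,"tx":0,"ty":0,"tz":0,"spin":0}]'
python3 -m creep '[{"hand":0,"tx":0,"ty":0,"tz":0,"spin":0},{"hand":0,"tx":0,"ty":0,"tz":0,"spin":0}]'
```

```text
time: 3.65
tool_pos: [513.5, 152.6, 101.7]
tcp_rot: [3.141, -0.0, 0.0]
contact_force: [-0.3, 0.1, 0.3]
grip_width: 46.4
finger_force: 0.0
time: 3.9
tool_pos: [513.5, 152.6, 101.6]
tcp_rot: [3.141, 0.0, 0.0]
contact_force: [0.4, -0.8, -0.5]
grip_width: 26.3
finger_force: 0.0
```

```bash
python3 -m creep '[{"hand":0,"tx":0,"ty":0,"tz":0,"spin":0},{"hand":0,"tx":0,"ty":0,"tz":0,"spin":0},{"hand":0,"tx":0,"ty":0,"tz":0,"spin":0}]'
python3 -m creep '[{"hand":0,"tx":0,"ty":0,"tz":-0.02,"spin":0},{"hand":0,"tx":0,"ty":0,"tz":-0.04,"spin":0},{"hand":0,"tx":0,"ty":0,"tz":-0.04,"spin":0},{"hand":0,"tx":0,"ty":0,"tz":-0.02,"spin":0}]'
```

```text
time: 4.28
tool_pos: [513.5, 152.5, 101.6]
tcp_rot: [3.141, 0.0, 0.0]
contact_force: [0.2, -0.1, 0.2]
grip_width: 21.2
finger_force: 30.0
time: 4.78
tool_pos: [514.2, 152.7, 223.9]
tcp_rot: [-3.141, -0.003, 0.0]
contact_force: [0.7, -0.6, -0.8]
grip_width: 21.7
finger_force: 30.0
```

```bash
python3 -m creep '[{"hand":0,"tx":-0.004,"ty":0.03,"tz":0,"spin":0},{"hand":0,"tx":0,"ty":0.055,"tz":0,"spin":0},{"hand":0,"tx":0,"ty":0.06,"tz":0,"spin":0},{"hand":0,"tx":0,"ty":0.06,"tz":0,"spin":0},{"hand":0,"tx":0,"ty":0.052,"tz":0,"spin":0}]'
python3 -m creep '[{"hand":0,"tx":0,"ty":0.03,"tz":0.015,"spin":0},{"hand":0,"tx":0,"ty":0,"tz":0.02,"spin":0},{"hand":0,"tx":0,"ty":0,"tz":0,"spin":0},{"hand":0,"tx":0,"ty":0,"tz":0,"spin":0}]'
python3 - <<'E'
from plant import cams,get_obs;import cv2,pickle
d={n:cams.capture(n) for n in("scene","top")};pickle.dump(d,open("c1.pkl","wb"))
print(get_obs()["tool_pos"])
a=cv2.resize(d["scene"]["color"][120:220,250:330,::-1],None,fx=6,fy=6,interpolation=2)[:600]
b=cv2.resize(d["top"]["color"][140:220,300:380,::-1],None,fx=3.9,fy=3.9,interpolation=2)
b=cv2.copyMakeBorder(b,0,600-b.shape[0],0,0,0)
cv2.imwrite("pics/p1.png",cv2.hconcat([a,b]))
E
```

```text
time: 5.4
tool_pos: [509.3, -106.5, 221.7]
tcp_rot: [3.141, -0.0, -0.0]
contact_force: [0.5, 0.1, -0.9]
grip_width: 21.2
finger_force: 30.0
time: 5.9
tool_pos: [509.9, -134.2, 187.3]
tcp_rot: [3.141, -0.001, 0.001]
contact_force: [-0.0, 0.1, -0.8]
grip_width: 21.3
finger_force: 30.0
[ 510.10847417 -134.1101321   187.63869335]
```

View pics/p1.png

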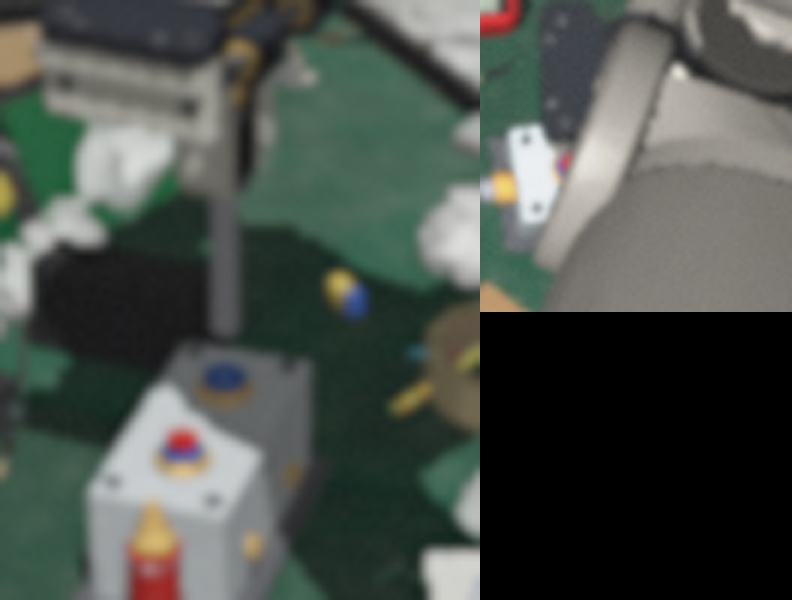

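The tube's lower end is at (226,330) in the crop, directly above the blue collar at (226,378). The top view is blocked by the arm.

```bash
python3 - <<'E'
from h import *;import pickle
S=pickle.load(open("c1.pkl","rb"))["scene"]
q=lambda p:(p-[250,120])*6+2.5
for X in((510.1,-134.1,96.5),(510.1,-134.1,125),(510.1,-134.1,74),(514.1,-134.1,74),(510.1,-130.1,74)):print(X,q(proj(S,X)))
g=cv2.cvtColor(S["color"],cv2.COLOR_RGB2HSV)
b=blob(S,(282,178,296,190),(95,80,30),(130,255,255));print(b,b and (q(b[0]),ray(S,b[0],74)))
print(S["color"][172,280:296].tolist());print(S["color"][160,280:296].tolist())
E
```

```text
(510.1, -134.1, 96.5) [225.60894995 333.98973177]
(510.1, -134.1, 125) [225.00898245 279.60077637]
(510.1, -134.1, 74) [226.0691163  375.70527048]
(514.1, -134.1, 74) [218.2573631  373.75567783]
(510.1, -130.1, 74) [222.33075718 379.97625556]
(array([287. , 182.3]), array([284, 181,   7,   4,  20])) (array([224.5, 376.3]), array([ 510.53992353, -133.34012563]))
[[26, 27, 28], [27, 27, 26], [25, 26, 27], [27, 27, 28], [44, 44, 45], [69, 69, 72], [84, 84, 87], [88, 89, 92], [85, 85, 88], [71, 73, 74], [48, 56, 53], [31, 45, 37], [28, 44, 37], [27, 43, 35], [31, 47, 39], [29, 46, 39]]
[[32, 46, 39], [33, 47, 40], [34, 51, 43], [42, 65, 53], [57, 78, 68], [75, 84, 81], [85, 87, 89], [88, 88, 91], [84, 84, 87], [69, 72, 73], [49, 57, 53], [35, 48, 41], [32, 47, 39], [30, 45, 39], [30, 45, 38], [30, 45, 39]]
```

```bash
python3 -m creep '[{"hand":0,"tx":0,"ty":-0.0005,"tz":0.012,"spin":0},{"hand":0,"tx":0,"ty":0,"tz":0.006,"spin":0},{"hand":0,"tx":0,"ty":0,"tz":0.004,"spin":0},{"hand":0,"tx":0,"ty":0,"tz":0.003,"spin":0},{"hand":0,"tx":0,"ty":0,"tz":0.003,"spin":0}]'
```

```text
time: 6.62
tool_pos: [509.8, -134.1, 158.7]
tcp_rot: [3.141, -0.001, 0.0]
contact_force: [-0.1, -0.5, -0.7]
grip_width: 21.5
finger_force: 30.0
```

```bash
python3 -m creep '[{"hand":0,"tx":0,"ty":0,"tz":0.004,"spin":0},{"hand":0,"tx":0,"ty":0,"tz":0.003,"spin":0},{"hand":0,"tx":0,"ty":0,"tz":0.003,"spin":0}]'
python3 -m creep '[{"hand":0,"tx":0,"ty":0,"tz":0.003,"spin":0},{"hand":0,"tx":0,"ty":0,"tz":0.003,"spin":0},{"hand":0,"tx":0,"ty":0,"tz":0.003,"spin":0}]'
```

```text
time: 7.0
tool_pos: [509.8, -134.0, 148.6]
tcp_rot: [3.141, -0.0, 0.0]
contact_force: [1.0, -0.7, 0.3]
grip_width: 21.0
finger_force: 30.0
time: 7.38
tool_pos: [509.8, -134.0, 139.8]
tcp_rot: [3.141, -0.001, 0.0]
contact_force: [1.9, -0.6, 1.3]
grip_width: 21.3
finger_force: 30.0
```

```bash
python3 -m creep '[{"hand":0,"tx":0,"ty":0,"tz":0.002,"spin":0},{"hand":0,"tx":0,"ty":0,"tz":0.001,"spin":0},{"hand":0,"tx":0,"ty":0,"tz":0,"spin":0}]'
```

```text
time: 7.75
tool_pos: [509.7, -134.0, 136.6]
tcp_rot: [3.141, -0.0, 0.0]
contact_force: [2.0, -0.6, -0.4]
grip_width: 21.5
finger_force: 30.0
```

```bash
python3 -m creep '[{"hand":0,"tx":0,"ty":0,"tz":0.001,"spin":0},{"hand":0,"tx":0,"ty":0,"tz":0.001,"spin":0}]'
```

```text
time: 8.0
tool_pos: [509.8, -134.0, 134.8]
tcp_rot: [3.141, -0.0, 0.0]
contact_force: [2.4, -0.5, 2.1]
grip_width: 21.4
finger_force: 30.0
```

```bash
python3 -m creep '[{"hand":0,"tx":0.0005,"ty":0,"tz":0.001,"spin":0},{"hand":0,"tx":0,"ty":0,"tz":0.001,"spin":0}]'
```

```text
time: 8.25
tool_pos: [510.0, -133.9, 132.5]
tcp_rot: [-3.142, 0.0, 0.0]
contact_force: [0.9, -0.2, 1.6]
grip_width: 21.5
finger_force: 30.0
```

```bash
python3 -m creep '[{"hand":0,"tx":0,"ty":0,"tz":0.001,"spin":0},{"hand":0,"tx":0,"ty":0,"tz":0.001,"spin":0}]'
```

```text
time: 8.5
tool_pos: [510.0, -133.9, 130.6]
tcp_rot: [-3.142, 0.0, 0.0]
contact_force: [1.1, -0.6, 1.8]
grip_width: 21.4
finger_force: 30.0
```

```bash
python3 -m creep '[{"hand":0,"tx":0,"ty":0,"tz":0.001,"spin":0},{"hand":0,"tx":0,"ty":0,"tz":0.001,"spin":0}]'
```

```text
time: 8.75
tool_pos: [510.0, -133.9, 128.6]
tcp_rot: [-3.142, 0.0, 0.0]
contact_force: [0.8, -1.3, 1.0]
grip_width: 21.1
finger_force: 30.0
```

```bash
python3 -m creep '[{"hand":0,"tx":0,"ty":0,"tz":0.001,"spin":0},{"hand":0,"tx":0,"ty":0,"tz":0.001,"spin":0}]'
```

```text
time: 9.0
tool_pos: [510.0, -133.9, 126.6]
tcp_rot: [-3.142, 0.0, 0.0]
contact_force: [1.3, 0.1, 1.3]
grip_width: 21.2
finger_force: 30.0
```

```bash
python3 -m creep '[{"hand":0,"tx":0,"ty":0,"tz":0.001,"spin":0},{"hand":0,"tx":0,"ty":0,"tz":0.001,"spin":0}]'
```

```text
time: 9.25
tool_pos: [510.1, -133.9, 124.6]
tcp_rot: [3.142, 0.0, 0.0]
contact_force: [0.7, -0.7, 1.4]
grip_width: 21.4
finger_force: 30.0
```

```bash
python3 -m creep '[{"hand":0,"tx":0,"ty":0,"tz":0.001,"spin":0},{"hand":0,"tx":0,"ty":0,"tz":0.001,"spin":0}]'
```

```text
time: 9.5
tool_pos: [510.1, -133.9, 122.7]
tcp_rot: [3.142, -0.0, 0.0]
contact_force: [0.8, -0.3, 3.7]
grip_width: 21.0
finger_force: 30.0
```

Possible first contact with the stop.

```bash
python3 -m creep '[{"hand":0,"tx":0,"ty":0,"tz":0.001,"spin":0},{"hand":0,"tx":0,"ty":0,"tz":0,"spin":0}]'
```

```text
time: 9.75
tool_pos: [510.2, -134.0, 122.2]
tcp_rot: [3.141, -0.001, 0.0]
contact_force: [-0.4, -0.8, 6.5]
grip_width: 21.5
finger_force: 30.0
```

```bash
python3 -m creep '[{"hand":0,"tx":0,"ty":0,"tz":0.001,"spin":0},{"hand":0,"tx":0,"ty":0,"tz":0,"spin":0}]'
```

```text
time: 10.0
tool_pos: [510.4, -134.0, 121.6]
tcp_rot: [3.141, -0.001, 0.0]
contact_force: [-0.5, 0.4, 8.7]
grip_width: 21.3
finger_force: 30.0
```

```bash
python3 -m creep '[{"hand":0,"tx":0,"ty":0,"tz":0.001,"spin":0},{"hand":0,"tx":0,"ty":0,"tz":0,"spin":0}]'
```

```text
time: 10.25
tool_pos: [510.5, -134.0, 121.0]
tcp_rot: [3.141, -0.001, 0.0]
contact_force: [-1.9, 0.2, 11.9]
grip_width: 21.4
finger_force: 30.0
```

```bash
python3 -m creep '[{"hand":0,"tx":0,"ty":0,"tz":0.0006,"spin":0},{"hand":0,"tx":0,"ty":0,"tz":0,"spin":0},{"hand":0,"tx":0,"ty":0,"tz":0,"spin":0}]'
```

```text
time: 10.62
tool_pos: [510.6, -134.0, 120.7]
tcp_rot: [3.141, -0.002, 0.0]
contact_force: [-1.6, 0.7, 13.6]
grip_width: 21.4
finger_force: 30.0
```

```bash
python3 -m creep '[{"hand":0,"tx":0,"ty":0,"tz":-0.001,"spin":0},{"hand":0,"tx":0,"ty":0,"tz":-0.001,"spin":0},{"hand":0,"tx":0,"ty":0,"tz":-0.001,"spin":0},{"hand":0,"tx":0,"ty":0,"tz":-0.001,"spin":0}]'
```

```text
time: 11.12
tool_pos: [510.0, -133.9, 122.6]
tcp_rot: [-3.141, 0.001, 0.0]
contact_force: [2.4, -1.4, -4.7]
grip_width: 21.2
finger_force: 30.0
```

```bash
python3 -m creep '[{"hand":0,"tx":0,"ty":0,"tz":-0.001,"spin":0},{"hand":0,"tx":0,"ty":0,"tz":-0.001,"spin":0},{"hand":0,"tx":0,"ty":0,"tz":0,"spin":0}]'
```

```text
time: 11.5
tool_pos: [509.8, -133.9, 124.4]
tcp_rot: [-3.141, 0.001, 0.0]
contact_force: [3.4, -1.7, -11.2]
grip_width: 21.5
finger_force: 30.0
```

```bash
python3 -m creep '[{"hand":0,"tx":0,"ty":0,"tz":-0.001,"spin":0},{"hand":0,"tx":0,"ty":0,"tz":0,"spin":0}]'
```

```text
time: 11.75
tool_pos: [509.8, -133.9, 125.7]
tcp_rot: [-3.141, 0.001, 0.0]
contact_force: [3.6, -2.4, -14.1]
grip_width: 21.3
finger_force: 30.0
```

```bash
python3 -m creep '[{"hand":0,"tx":0,"ty":0,"tz":-0.0005,"spin":0},{"hand":0,"tx":0,"ty":0,"tz":0,"spin":0},{"hand":0,"tx":0,"ty":0,"tz":0,"spin":0}]'
python3 - <<'E'
from plant import cams;import cv2
c=cams.capture("scene")["color"][140:220,240:340,::-1];cv2.imwrite("pics/t1.png",cv2.resize(c,None,fx=6,fy=6,interpolation=2))
E
```

```text
time: 12.12
tool_pos: [509.9, -133.8, 126.4]
tcp_rot: [-3.141, 0.001, 0.0]
contact_force: [2.3, -2.5, -15.5]
grip_width: 21.4
finger_force: 30.0
```

View pics/t1.png

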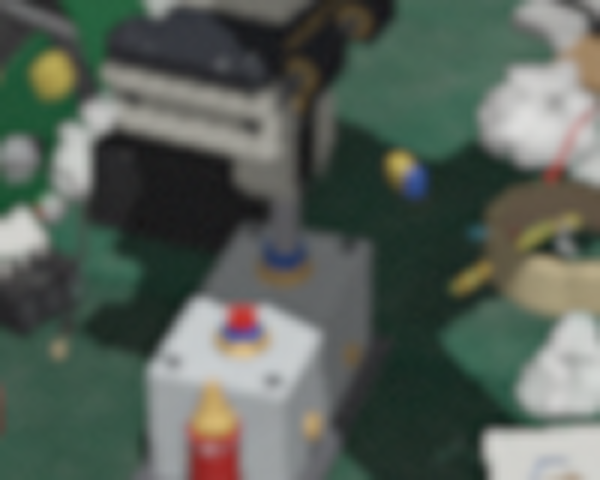

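The blue collar at (285,250) appears raised and the tube is in it. Next I relax the pull, then open.

```bash
python3 -m creep '[{"hand":0,"tx":0,"ty":0,"tz":0.0015,"spin":0},{"hand":0,"tx":0,"ty":0,"tz":0.0015,"spin":0},{"hand":0,"tx":0,"ty":0,"tz":0.001,"spin":0},{"hand":0,"tx":0,"ty":0,"tz":0,"spin":0}]'
```

```text
time: 12.68
tool_pos: [510.2, -133.9, 123.0]
tcp_rot: [3.141, -0.0, 0.0]
contact_force: [0.8, -0.2, -7.2]
grip_width: 21.7
finger_force: 30.0
```

```bash
python3 -m creep '[{"hand":0,"tx":0,"ty":0,"tz":0.001,"spin":0},{"hand":0,"tx":0,"ty":0,"tz":0,"spin":0}]'
```

```text
time: 12.92
tool_pos: [510.3, -134.0, 122.2]
tcp_rot: [3.141, -0.001, 0.0]
contact_force: [0.3, 0.6, -1.3]
grip_width: 22.0
finger_force: 30.0
```

Force is about zero. Release, then rise straight up.

```bash
python3 -m creep '[{"hand":1,"tx":0,"ty":0,"tz":0,"spin":0},{"hand":1,"tx":0,"ty":0,"tz":0,"spin":0},{"hand":1,"tx":0,"ty":0,"tz":0,"spin":0},{"hand":1,"tx":0,"ty":0,"tz":0,"spin":0},{"hand":1,"tx":0,"ty":0,"tz":0,"spin":0}]'
python3 -m creep '[{"hand":1,"tx":0,"ty":0,"tz":0,"spin":0},{"hand":1,"tx":0,"ty":0,"tz":-0.02,"spin":0},{"hand":1,"tx":0,"ty":0,"tz":-0.04,"spin":0},{"hand":1,"tx":0,"ty":0,"tz":-0.05,"spin":0},{"hand":1,"tx":0,"ty":0,"tz":-0.03,"spin":0}]'
python3 -m creep '[{"hand":1,"tx":0,"ty":0,"tz":0,"spin":0},{"hand":1,"tx":0,"ty":0,"tz":0,"spin":0},{"hand":1,"tx":0,"ty":0,"tz":0,"spin":0},{"hand":1,"tx":0,"ty":0,"tz":0,"spin":0}]'
python3 - <<'E'
from plant import cams;import cv2
c=cams.capture("scene")["color"][120:220,240:340,::-1];cv2.imwrite("pics/e1.png",cv2.resize(c,None,fx=6,fy=6,interpolation=2))
E
```

```text
time: 13.55
tool_pos: [510.1, -133.9, 121.6]
tcp_rot: [3.142, 0.0, 0.0]
contact_force: [0.1, -0.9, 0.5]
grip_width: 67.0
finger_force: 0.0
time: 14.18
tool_pos: [510.6, -134.1, 264.2]
tcp_rot: [3.14, -0.003, 0.0]
contact_force: [0.6, -0.3, 0.1]
grip_width: 91.9
finger_force: 0.0
time: 14.68
tool_pos: [509.8, -133.8, 260.6]
tcp_rot: [-3.141, 0.002, 0.0]
contact_force: [0.3, 0.7, -0.1]
grip_width: 92.0
finger_force: 0.0
```

View pics/e1.png

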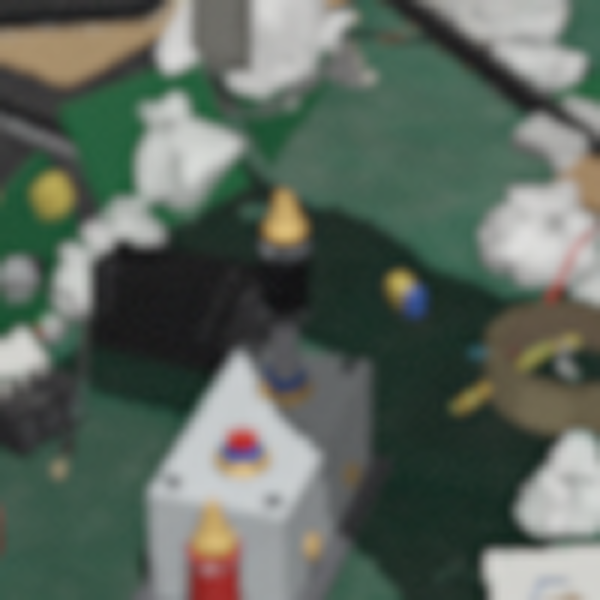

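The nozzle stands upright in the fitting, with its tip at (285,195) and the collar at (286,382), and the gripper is well clear.

```bash
python3 -c "
from plant import close_job;print(close_job())"
```

```text
the job is handed in; nothing more can be done
None
```

The nozzle stands upright and released in the open fitting, pushed onto the stop at about 13 N and tugged at about 15 N until the collar looked raised; the job was handed in at about 15 s, and no verdict came back.

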